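# Sort tube offcuts and a nut into the magnetic trays

### The arm

A 6-joint arm with a two-finger parallel gripper is mounted at the origin on the work surface; the furniture and walls round the work are solid. World frame = base frame: x ahead of the robot, y to its left, z up, the work surface at z = 0. Lengths are in m, angles in rad, forces in N, time in s.
With the tool pointing down it reaches from about 0.35 to 0.725 m from the base axis. Payload 6 kg.
Tool frame: the origin (TCP) lies midway between the tips of the shut fingers; the grasp point (between the pads) lies 19 mm behind it; z points along the fingers, y is the line along which they close (so a half turn about z gives the same grasp; the last joint's range is limited). The gripper opens to 85 mm and grips with 20 to 120 N. Pads are 22 mm wide; open, the fingers measure 114 mm over their backs; the gripper's body (76 mm by 85 mm) begins 54 mm behind the grasp point. The pads swing forward as they close: fully open they stand 13 mm farther back than shut.
Start: joints at [-0.862, 0.04, 0.085, 0, -1.615, -0.334], TCP at [0.22, -0.558, 0.231] pointing down, gripper open.
Joint ranges: [-2.56, 2.56], [-1.29, 2.01], [-1.08, 1.49], [-3.29, 1.98], [-2.81, -0.18], [-2.99, 2.99]. Speed limits (rad/s): [2.57, 2.57, 3.01, 3.14, 3.14, 3.14].

### API

Orientations are given as a unit quaternion [x, y, z, w].
In Python, from station import state, snapshot, hand_in gives the robot as it stands.
- The arm moves only by the shell command python3 -m inch 'ROWS' [FORCE]. ROWS is JSON, one flat list of numbers, 7 for each row, row after row: the shift along the world's x, y, z in cm, then the turn, a rotation vector about the world's x, y, z in rad, then the finger opening in cm, from 0 to 8.54. A call has 1 to 8 rows; each row shifts and turns the commanded pose from where the row before left it; what a row does not reach is not made up. A row lasts 1/8 s, in which the tool goes at most 62.5 mm and 10.7 degrees, less where a joint would pass 70% of its speed; a pose out of reach is approached as far as the arm can. A call with a gripper value outside its range is refused whole. The fingers move at their own pace and stop on an object; FORCE is the grip in N (left out, the last holds). Time passes only in rows, so rows that do not move let the fingers close. It gives the time, the measured TCP pose, the force, the opening and the grip force at its end, in the units of the state.
- state(): the state, without advancing time (a new reading comes with each control period).
- snapshot(name): name is "scene" or "top" or "wrist"; returns a dict with "image" (384x512x3 uint8, red, green, blue), "vertical_fov" (degrees; the focal length in pixels is half the picture's height over the tangent of half this angle, whatever the lens; pixels are square), "cx", "cy" (the principal point, pixels), "k1" (the pictures are not rectified: a ray, as slopes to the right and down, at radius r is drawn at 1 + k1 r^2 times it, then the intrinsics apply), "eye" and "attitude" of the camera in the world; the wrist camera has in their place "mount" (4x4, takes a point from camera to tool coordinates, whose origin is the TCP and whose axes are the flange's). Camera axes: x right, y down, z forward; pixel columns grow to the right and rows downward; lengths in m; the calibration is good to about 2 mm. A picture is of the moment at which its call begins: read the wrist's pose just before it. There is no depth.
- hand_in(): hands the job in; it is judged then, once.
The state is a dict: "clock": time; "qpos": joint angles; "joint_velocities": joint speeds; "effort": joint torques, N m; "position": TCP position; "orientation": TCP orientation; "wrist_force": force on the tool from outside, world axes, zero at the start; "ft_torque": the same for the moment, N m; "finger_gap": finger opening in m; "grasp_force": force on a finger pad.
Only numpy, scipy, OpenCV 4.12 (cv2) and the standard library are available. Lean on these libraries where they do the work, as an engineer would, in place of code of your own. Each camera call takes 0.05 s, during which the arm holds its last target. There are 200 camera calls.

### The job

Sort the loose bits on the green mat into the magnetic trays: the two bright tube pieces into the blue tray and the two rusty brown tube pieces into the red tray, one piece to a bay, and the hexagon nut into the yellow tray. Each must end up lying flat on the floor of its tray, let go and at rest; leave the pliers and the tape measure where they lie.

Things in the scene. Friction and masses are not known exactly. Their poses are not given: they have to be found in the camera images.
- bright_short_center (a point): cut end of steel tube, bright light-grey metal, the shorter of the two bright ones, outside diameter 16 mm, 30 mm long, lying on its side (it does not roll). The point is its centre, 8 mm above its underside; its y axis runs along the tube, x across it, z up. About 35 g. Grip it across its 16 mm width from above.
- bright_long_center (a point): cut end of steel tube, bright light-grey metal, the longer of the two bright ones, outside diameter 16 mm, 46 mm long, lying on its side (it does not roll). The point is its centre, 8 mm above its underside; its y axis runs along the tube, x across it, z up. About 35 g. Grip it across its 16 mm width from above.
- rusty_short_center (a point): cut end of steel tube, rusty brown, the shorter of the two rusty ones, outside diameter 16 mm, 34 mm long, lying on its side (it does not roll). The point is its centre, 8 mm above its underside; its y axis runs along the tube, x across it, z up. About 35 g. Grip it across its 16 mm width from above.
- rusty_long_center (a point): cut end of steel tube, rusty brown, the longer of the two rusty ones, outside diameter 16 mm, 42 mm long, lying on its side (it does not roll). The point is its centre, 8 mm above its underside; its y axis runs along the tube, x across it, z up. About 35 g. Grip it across its 16 mm width from above.
- nut_center (a point): bright steel hexagon nut lying flat, 30 mm across the flats (along its x axis), 34 mm across the corners (along its y axis), 16 mm high. The point is its centre, 8 mm above its underside; z up. About 60 g. Grip it from above across the flats, along x.
- blue_tray: low open parts tray painted blue, fixed to the table by its magnet. Outside 102 mm (x) by 141 mm (y), 20 mm high, walls and floor 3 mm thick. Origin at the centre of its underside, z up. A partition along y = 0, bare steel, 18 mm high, 3 mm thick, makes two bays, each 96 mm (x) by 66 mm (y) inside, centres at y = -35 and +35 mm. For the two bright tube pieces, one in each bay, either way round.
- red_tray: low open parts tray painted red, fixed to the table by its magnet. Outside 102 mm (x) by 141 mm (y), 20 mm high, walls and floor 3 mm thick. Origin at the centre of its underside, z up. A partition along y = 0, bare steel, 18 mm high, 3 mm thick, makes two bays, each 96 mm (x) by 66 mm (y) inside, centres at y = -35 and +35 mm. For the two rusty tube pieces, one in each bay, either way round.
- yellow_tray: low open parts tray painted yellow, fixed to the table by its magnet. Outside 102 mm (x) by 102 mm (y), 20 mm high, walls and floor 3 mm thick. Origin at the centre of its underside, z up. One undivided bay 96 by 96 mm inside, its floor 3 mm above the table. For the nut.
- pliers: combination pliers with red grips, 171 mm long (y axis), 64 mm wide, 16 mm high, lying beside the work; origin at the centre of the underside. Bystander: leave it.
- tape_measure: yellow tape measure, 65 x 79 mm, 35 mm high, lying beside the work; origin at the centre of the underside. Bystander: leave it.

How it is judged:
At the end, for the whole second after the job is handed in: One bright tube piece in each bay of the blue tray, one rusty piece in each bay of the red tray, the nut in the yellow tray: all flat on the tray floor (centres within 4 mm of resting height), released, at rest; pliers and tape measure within 20 mm of their starts (((x of bright_short_center in the frame of blue_tray between -0.048 and 0.048 m and y of bright_short_center in the frame of blue_tray between 0.004 and 0.068 m and z of bright_short_center in the frame of blue_tray between 0.006 and 0.015 m and x of bright_long_center in the frame of blue_tray between -0.048 and 0.048 m and y of bright_long_center in the frame of blue_tray between -0.068 and -0.004 m and z of bright_long_center in the frame of blue_tray between 0.006 and 0.015 m) or (x of bright_long_center in the frame of blue_tray between -0.048 and 0.048 m and y of bright_long_center in the frame of blue_tray between 0.004 and 0.068 m and z of bright_long_center in the frame of blue_tray between 0.006 and 0.015 m and x of bright_short_center in the frame of blue_tray between -0.048 and 0.048 m and y of bright_short_center in the frame of blue_tray between -0.068 and -0.004 m and z of bright_short_center in the frame of blue_tray between 0.006 and 0.015 m)) and ((x of rusty_short_center in the frame of red_tray between -0.048 and 0.048 m and y of rusty_short_center in the frame of red_tray between 0.004 and 0.068 m and z of rusty_short_center in the frame of red_tray between 0.006 and 0.015 m and x of rusty_long_center in the frame of red_tray between -0.048 and 0.048 m and y of rusty_long_center in the frame of red_tray between -0.068 and -0.004 m and z of rusty_long_center in the frame of red_tray between 0.006 and 0.015 m) or (x of rusty_long_center in the frame of red_tray between -0.048 and 0.048 m and y of rusty_long_center in the frame of red_tray between 0.004 and 0.068 m and z of rusty_long_center in the frame of red_tray between 0.006 and 0.015 m and x of rusty_short_center in the frame of red_tray between -0.048 and 0.048 m and y of rusty_short_center in the frame of red_tray between -0.068 and -0.004 m and z of rusty_short_center in the frame of red_tray between 0.006 and 0.015 m)) and x of nut_center in the frame of yellow_tray between -0.048 and 0.048 m and y of nut_center in the frame of yellow_tray between -0.048 and 0.048 m and z of nut_center in the frame of yellow_tray between 0.006 and 0.015 m and linear speed of each of bright_short, bright_long, rusty_short, rusty_long, nut below 0.01 m/s and angular speed of each of bright_short, bright_long, rusty_short, rusty_long, nut below 0.1 rad/s and contact force between each of bright_short, bright_long, rusty_short, rusty_long, nut and the fingers below 0.05 N and distance of each of pliers, tape_measure from where it was at the start of the episode below 0.02 m); the robot touches nothing.
It fails at once if the pliers is pushed or carried more than 20 mm (distance of pliers from where it was at the start of the episode above 0.02 m).
It fails at once if the tape measure is pushed or carried more than 20 mm (distance of tape_measure from where it was at the start of the episode above 0.02 m).
It also fails if it takes over 102 s, if anything falls off the work surface, if the arm or the gripper's body presses on something with over 40 N, if the wrist force passes 120 N, or if a joint passes its speed limit or range.

## Working session

There is one attempt and no reset: what is moved stays moved. The work goes in short steps, Python scripts to look and compute and a shell command to move; the robot and the scene stay as the last step left them, time stands still between calls to the robot, and variables do not carry over. Pictures are saved under pics/ and viewed, at most 16 in all, crops included, and the job is handed in when it is done.

```bash
mkdir -p pics; ls; cat > h.py <<'E'
import numpy as np,cv2
from station import state,snapshot
from scipy.spatial.transform import Rotation as R
def snap(n,f=None):
    s=state(); d=snapshot(n)
    if n=="wrist":
        T=np.eye(4);T[:3,:3]=R.from_quat(s["orientation"]).as_matrix();T[:3,3]=s["position"]
        d["T"]=T@np.array(d["mount"])
    else:
        T=np.eye(4);a=np.array(d["attitude"]);T[:3,:3]=R.from_quat(a).as_matrix() if a.size==4 else a.reshape(3,3);T[:3,3]=d["eye"];d["T"]=T
    if f: cv2.imwrite("pics/"+f,cv2.cvtColor(d["image"],cv2.COLOR_RGB2BGR))
    return d
def K(d):
    f=192/np.tan(np.radians(d["vertical_fov"])/2);return f,d["cx"],d["cy"]
def ray(d,u,v):
    f,cx,cy=K(d);p=np.array([(u-cx)/f,(v-cy)/f]);q=p.copy()
    for _ in range(30): q=p/(1+d["k1"]*(q@q))
    return d["T"][:3,:3]@np.array([q[0],q[1],1])
def world(d,u,v,z):
    r=ray(d,u,v);e=d["T"][:3,3];return e+r*(z-e[2])/r[2]
def pix(d,P):
    c=d["T"][:3,:3].T@(np.array(P)-d["T"][:3,3]);q=c[:2]/c[2];f,cx,cy=K(d)
    q=q*(1+d["k1"]*(q@q));return q*f+[cx,cy]
E
python3 - <<'E'
from h import *
for n in("top","wrist","scene"):
    d=snap(n,n+"0.png");print(n,d["vertical_fov"],d["cx"],d["cy"],d["k1"],d["T"].round(3).tolist())
print(state())
im=cv2.imread("pics/top0.png");cv2.imwrite("pics/top0b.png",cv2.resize(im,(800,600),interpolation=cv2.INTER_CUBIC))
E
```

```text
pics
top 47.20504892834805 261.46619093149764 192.649717962456 0.02466180592518915 [[0.01, -0.99, 0.142, 0.282], [-1.0, -0.011, -0.01, 0.007], [0.011, -0.142, -0.99, 1.347], [0.0, 0.0, 0.0, 1.0]]
wrist 71.28213091326833 257.8818446274141 189.05035141754072 0.0036384540985749596 [[-0.366, 0.88, 0.303, 0.141], [0.93, 0.346, 0.121, -0.588], [0.002, 0.326, -0.945, 0.374], [0.0, 0.0, 0.0, 1.0]]
scene 50.43933163965666 261.23257861302255 186.65843436371011 -0.07211043267542389 [[-0.502, -0.497, 0.707, -0.419], [-0.865, 0.276, -0.42, 0.534], [0.014, -0.823, -0.568, 0.758], [0.0, 0.0, 0.0, 1.0]]
{'clock': 0.15, 'qpos': array([-8.62298816e-01,  4.06657252e-02,  8.40540984e-02, -3.23997481e-04,
       -1.61548506e+00, -3.33686980e-01]), 'joint_velocities': array([-0.00047049, -0.00035696,  0.00373935,  0.00215169, -0.00099593,
       -0.00010141]), 'effort': array([-2.65351322e-03, -3.68610263e+01,  3.47689891e+01,  6.93641737e+00,
       -4.41124415e-03,  2.26080948e-05]), 'position': array([ 0.21961681, -0.55809931,  0.23052294]), 'orientation': array([-1.86317187e-01,  9.82489418e-01,  6.44454179e-04, -1.83315904e-04]), 'wrist_force': array([-0.75822863, -0.13641106, -0.07763799]), 'ft_torque': array([0.02418219, 0.00065086, 0.01795376]), 'grasp_force': 0.0, 'finger_gap': 0.08529672082392245}
```

View pics/top0b.png

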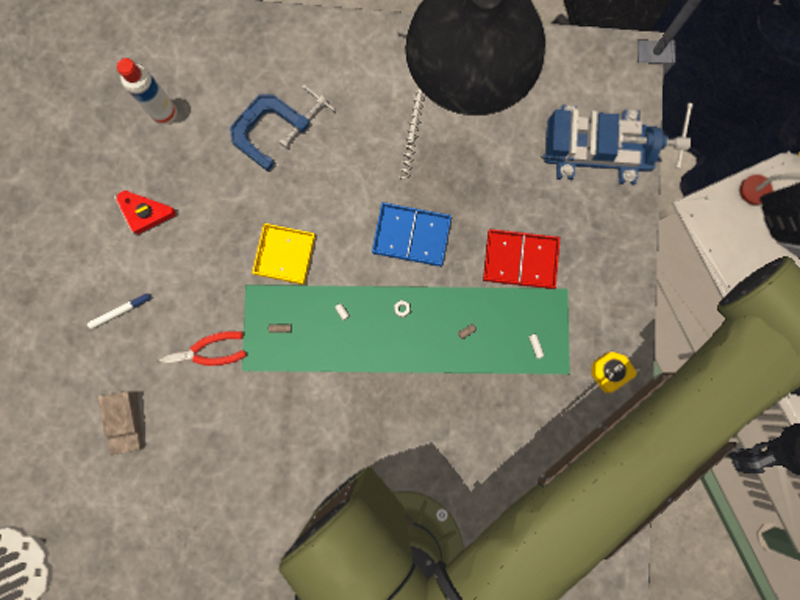

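The top view shows all five pieces on the mat (x800 picture: rusty 280,328 and 467,331; bright 342,311 and 536,346; nut 402,308), with trays yellow 284,253, blue 412,234 and red 522,259. The pliers are at the left edge and the tape at 614,371. Next I'll segment these and check the scene for tall obstacles.

```bash
python3 - <<'E'
from h import *
d=snap("top");im=d["image"];hsv=cv2.cvtColor(im,cv2.COLOR_RGB2HSV)
H,S,V=[hsv[...,i].astype(int) for i in range(3)]
def rep(m,name,z,amin=15):
    n,l,st,c=cv2.connectedComponentsWithStats(m.astype(np.uint8))
    for i in range(1,n):
        if st[i,4]<amin: continue
        ys,xs=np.where(l==i);pts=np.array([world(d,x,y,z)[:2] for x,y in zip(xs,ys)]).astype(np.float32)
        (cx,cy),(w,h),a=cv2.minAreaRect(pts)
        cm=pts.mean(0);e,v=np.linalg.eigh(np.cov(pts.T));ax=v[:,1]
        print(name,st[i,4],"px",c[i].round(1),"mean",cm.round(4),"rect",round(cx,4),round(cy,4),round(w,3),round(h,3),round(a,1),"major deg",round(np.degrees(np.arctan2(ax[1],ax[0])),1),(np.sqrt(e*12)).round(3),"col",im[ys,xs].mean(0).round())
g=(H>55)&(H<90)&(S>90)
mat=np.zeros(g.shape,bool);mat[186:236,160:361]=1
rep(mat&~g,"obj",0.008)
roi=np.zeros(g.shape,bool);roi[120:190,150:370]=1
rep(roi&(H>20)&(H<35)&(S>150),"yel",0.015,200)
rep(roi&(H>100)&(H<125)&(S>130),"blue",0.015,200)
rep(roi&((H<8)|(H>172))&(S>150),"red",0.015,200)
E
```

```text
obj 90 px [257.  197.2] mean [0.459  0.0074] rect 0.4582 0.0075 0.034 0.031 0.6 major deg 158.8 [0.032 0.033] col [188. 191. 171.]
obj 69 px [218.3 199.2] mean [0.4517 0.126 ] rect 0.452 0.1259 0.034 0.019 34.6 major deg -147.5 [0.019 0.035] col [187. 192. 170.]
obj 92 px [178.5 209.5] mean [0.4186 0.2467] rect 0.4186 0.2467 0.015 0.046 0.6 major deg 90.3 [0.018 0.047] col [125. 119.  97.]
obj 70 px [298.5 211.6] mean [ 0.416 -0.12 ] rect 0.4163 -0.12 0.018 0.037 34.1 major deg 121.9 [0.018 0.037] col [123. 114.  94.]
obj 97 px [343.  221.3] mean [ 0.3878 -0.2557] rect 0.3878 -0.2559 0.05 0.018 19.2 major deg -160.7 [0.018 0.05 ] col [200. 199. 178.]
yel 1147 px [181.4 162. ] mean [0.5652 0.2419] rect 0.5654 0.2418 0.106 0.105 79.2 major deg 71.4 [0.105 0.106] col [240. 209.   1.]
blue 1451 px [263.  149.6] mean [ 0.6075 -0.0095] rect 0.6076 -0.0095 0.141 0.105 79.6 major deg 79.8 [0.106 0.144] col [ 50. 107. 178.]
red 1491 px [333.5 165.3] mean [ 0.5603 -0.2279] rect 0.5607 -0.2279 0.143 0.106 84.0 major deg 84.3 [0.106 0.146] col [206.  32.  19.]
```

View pics/scene0.png

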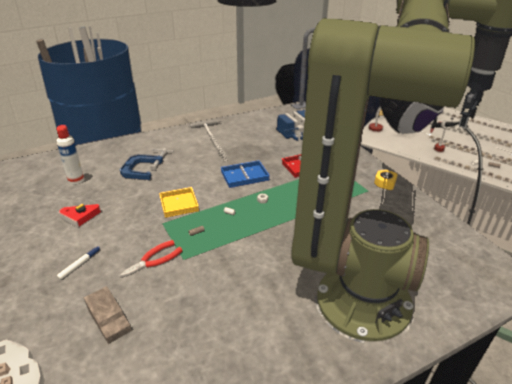

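View pics/wrist0.png

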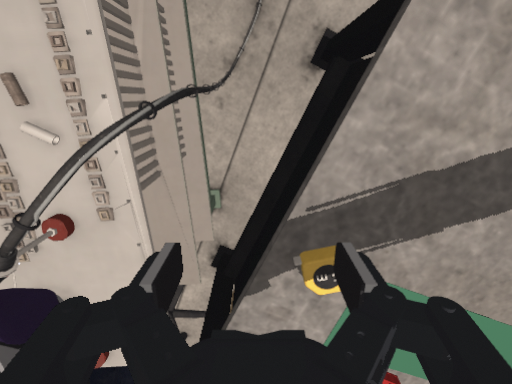

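The lamp hangs well above the work, and all the measured sizes agree with those given. I'll move to hover over bright_long and check it with the wrist camera.

```bash
python3 -m inch '[2.8,5.03,-1.5,0,0,0,5, 2.8,5.03,-1.5,0,0,0,5, 2.8,5.03,-1.5,0,0,0,5, 2.8,5.03,-1.5,0,0,0,5, 2.8,5.03,-1.5,0,0,0,5, 2.8,5.03,-1.5,0,0,-0.04,5, 0,0,0,0,0,0,5, 0,0,0,0,0,0,5]' 40
cat >> h.py <<'E'
def yaw():
    m=R.from_quat(state()["orientation"]).as_matrix();return np.degrees(np.arctan2(m[1,1],m[0,1]))
def objs(d,z=0.008,near=None):
    hsv=cv2.cvtColor(d["image"],cv2.COLOR_RGB2HSV).astype(int);H,S=hsv[...,0],hsv[...,1]
    g=((H>55)&(H<90)&(S>70)).astype(np.uint8)
    n,l,st,c=cv2.connectedComponentsWithStats(1-g)
    for i in range(1,n):
        x,y,w,h,a=st[i]
        if a<150 or a>20000 or x==0 or y==0 or x+w>=512 or y+h>=384: continue
        m=(l==i).astype(np.uint8);cn=max(cv2.findContours(m,0,1)[0],key=cv2.contourArea)[:,0]
        p=np.array([world(d,*q,z)[:2] for q in cn]).astype(np.float32)
        (cx,cy),(rw,rh),an=cv2.minAreaRect(p)
        print("obj",a,c[i].round(),"at",round(cx,4),round(cy,4),"size",round(rw,4),round(rh,4),"ang of w",round(an,1),"col",d["image"][l==i].mean(0).round())
E
python3 - <<'E'
from h import *
d=snap("wrist","w1.png");s=state();print(s["position"],yaw(),s["qpos"][5],pix(d,s["position"]));objs(d)
print(pix(d,[.388,-.256,.008]))
E
```

```text
clock: 1.2
position: [0.3877, -0.2565, 0.1415]
orientation: [-0.167, 0.986, -0.0, 0.0]
wrist_force: [0.6, -0.8, -0.4]
finger_gap: 0.0502
grasp_force: 0.0
[ 0.38754728 -0.25705208  0.14164038] 109.16705204653792 -1.087080742519279 [255.65717127 241.94655674]
obj 720 [260. 180.] at 0.3893 -0.2531 size 0.0511 0.0167 ang of w 19.3 col [142. 136. 127.]
obj 510 [362. 239.] at 0.416 -0.1162 size 0.0206 0.0402 ang of w 30.3 col [77. 71. 63.]
obj 702 [438. 297.] at 0.4603 0.0122 size 0.0501 0.0317 ang of w 62.8 col [164. 158. 148.]
[257.38071589 179.17981658]
```

View pics/w1.png

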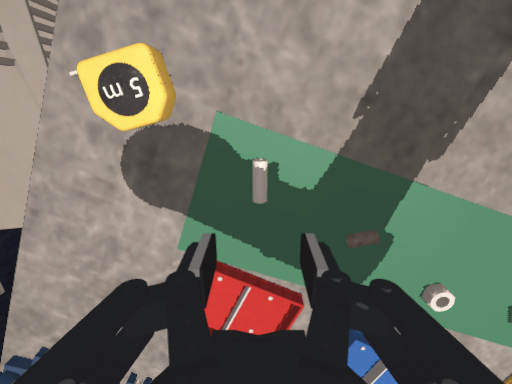

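The wrist view shows bright_long at (260,180) in the gripper's shadow, lined up with the tool. The two cameras differ by 3 mm, so I'll go lower and re-check before gripping.

```bash
python3 -m inch '[0.1,0.2,-4,0,0,0,5, 0,0,-4,0,0,0,5, 0,0,0,0,0,0,5]'
python3 - <<'E'
from h import *
d=snap("wrist","w2.png");s=state();print(s["position"],yaw(),pix(d,s["position"]));objs(d);objs(d,0.012)
E
```

```text
clock: 1.62
position: [0.3862, -0.255, 0.0587]
orientation: [-0.165, 0.986, 0.001, -0.003]
wrist_force: [0.2, 0.6, 0.9]
finger_gap: 0.05
grasp_force: 0.0
[ 0.38770766 -0.2556181   0.06136221] 109.07702399412106 [254.64501671 246.46832016]
obj 1326 [257. 213.] at 0.3897 -0.2527 size 0.0537 0.0171 ang of w 18.3 col [132. 126. 117.]
obj 1326 [257. 213.] at 0.388 -0.2533 size 0.0526 0.0168 ang of w 18.3 col [132. 126. 117.]
```

View pics/w2.png

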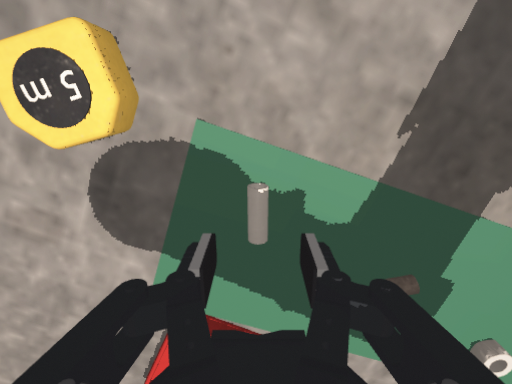

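The tube is centred between the fingers (257 against 255). Now I'll descend and grip.

```bash
python3 -m inch '[0.05,0.15,-3,0,0,0,4, 0,0,-1.5,0,0,0,4, 0,0,-1,0,0,0,4, 0,0,0,0,0,0,4]' 40; python3 -m inch '[0,0,0,0,0,0,1, 0,0,0,0,0,0,1, 0,0,0,0,0,0,1, 0,0,0,0,0,0,1]' 40; python3 -c "
from h import *;print(state()['position'],yaw())"
```

```text
clock: 2.17
position: [0.3892, -0.2533, 0.0065]
orientation: [-0.167, 0.986, -0.0, -0.0]
wrist_force: [0.2, 0.3, -0.8]
finger_gap: 0.0402
grasp_force: 0.0
clock: 2.68
position: [0.3899, -0.2533, 0.0074]
orientation: [-0.167, 0.986, -0.001, 0.001]
wrist_force: [-0.8, 1.1, 6.4]
finger_gap: 0.0144
grasp_force: 41.2
[ 0.38989801 -0.25330716  0.00740922] 109.20088812374904
```

```bash
python3 -m inch '[0,0,4,0,0,0,1, 0,0,4,0,0,0,1, 3.52,3.48,0,0,0,0.177,1, 3.52,3.48,0,0,0,0.177,1, 3.52,3.48,0,0,0,0.177,1, 3.52,3.48,0,0,0,0.177,1, 3.52,3.48,0,0,0,0.177,1, 3.52,3.48,0,0,0,0.177,1]'; python3 -m inch '[0,0,0,0,0,0,1, 0,0,0,0,0,0,1]'
cat >> h.py <<'E'
def tray(d,lo,hi,z=0.015):
    hsv=cv2.cvtColor(d["image"],cv2.COLOR_RGB2HSV).astype(int);H,S=hsv[...,0],hsv[...,1]
    m=((((H>=lo)&(H<=hi)) if lo<hi else ((H>=lo)|(H<=hi)))&(S>130)).astype(np.uint8)
    n,l,st,c=cv2.connectedComponentsWithStats(m);i=1+st[1:,4].argmax()
    print("tray bbox",st[i]);ys,xs=np.where(l==i)
    hull=cv2.convexHull(np.c_[xs,ys].astype(np.int32))[:,0]
    p=np.array([world(d,*q,z)[:2] for q in hull]).astype(np.float32);print(cv2.minAreaRect(p))
E
python3 - <<'E'
from h import *
d=snap("wrist","w3.png");s=state();print(s["position"],yaw(),s["qpos"])
E
```

```text
clock: 3.68
position: [0.6011, -0.0428, 0.0857]
orientation: [-0.645, 0.764, 0.0, -0.0]
wrist_force: [0.5, -0.3, -0.0]
finger_gap: 0.0147
grasp_force: 40.5
clock: 3.92
position: [0.5999, -0.0442, 0.0855]
orientation: [-0.643, 0.766, 0.0, -0.001]
wrist_force: [-0.5, -0.4, 0.4]
finger_gap: 0.0148
grasp_force: 40.5
[ 0.59980946 -0.04458413  0.08587054] 169.96955064901127 [ 2.58526997e-01  7.66492068e-02 -1.42596588e-01 -1.54034244e-04
 -1.35252449e+00 -4.33557807e-01]
```

View pics/w3.png

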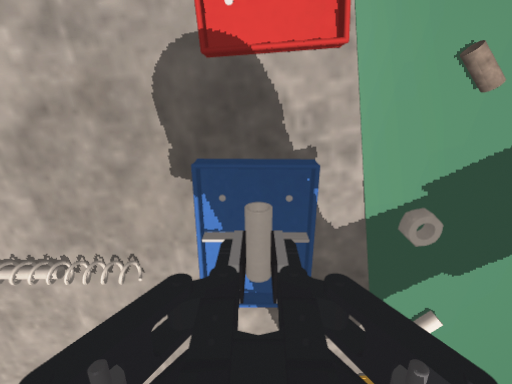

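The tube is held firmly, aligned with the tray and above the far bay (bay at rows 165–233). I'll lower and release it, then go up and over to rusty_short with a turn.

```bash
python3 -m inch '[0,0,-4,0,0,0,1, 0,0,-2.6,0,0,0,1, 0,0,-1,0,0,0,1, 0,0,0,0,0,0,1, 0,0,0,0,0,0,3.5, 0,0,0,0,0,0,3.5, 0,0,0.5,0,0,0,3.5, 0,0,4,0,0,0,3.5]'; python3 -m inch '[0,0,4,0,0,0,4, -2.65,-1.05,0.4,0,0,0.174,4, -2.65,-1.05,0.4,0,0,0.174,4, -2.65,-1.05,0.4,0,0,0.174,4, -2.65,-1.05,0.4,0,0,0.174,4, -2.65,-1.05,0.4,0,0,0,4, -2.65,-1.05,0.4,0,0,0,4,-2.65,-1.05,0.4,0,0,0,4]';python3 -m inch '[0,0,0,0,0,0,4,0,0,0,0,0,0,4]'
python3 - <<'E'
from h import *
d=snap("wrist","w4.png");s=state();print(s["position"],yaw(),s["qpos"][5],pix(d,s["position"]));objs(d)
E
```

```text
clock: 4.97
position: [0.5983, -0.0444, 0.0528]
orientation: [-0.643, 0.766, 0.002, -0.003]
wrist_force: [2.2, -0.2, 0.8]
finger_gap: 0.0354
grasp_force: 0.0
clock: 5.98
position: [0.4141, -0.1181, 0.124]
orientation: [0.866, -0.501, 0.0, -0.0]
wrist_force: [0.4, 0.5, 1.0]
finger_gap: 0.0402
grasp_force: 0.0
clock: 6.22
position: [0.4152, -0.1176, 0.1237]
orientation: [0.866, -0.501, 0.0, -0.0]
wrist_force: [-0.6, 0.3, 0.7]
finger_gap: 0.0397
grasp_force: 0.0
[ 0.41521393 -0.1175487   0.12337618] -150.08541063563447 0.32522321525178505 [258.34820992 241.22737633]
obj 624 [258. 183.] at 0.4154 -0.1167 size 0.017 0.0397 ang of w 30.5 col [74. 68. 61.]
obj 823 [167. 259.] at 0.4587 0.0119 size 0.0438 0.0341 ang of w 76.6 col [168. 163. 153.]
```

View pics/w4.png

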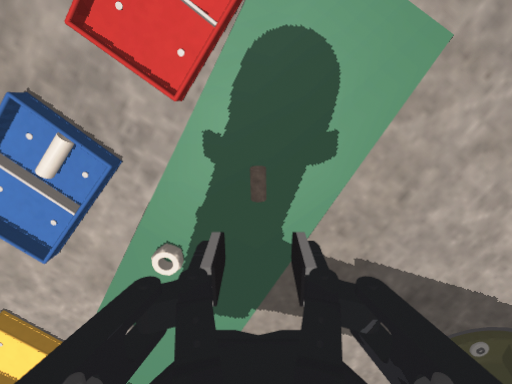

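bright_long lies flat in its blue bay (55,155), and rusty_short is centred at (258,183), aligned. Now I'll grip it and carry it to the red tray.

```bash
python3 -m inch '[0.05,0,-5,0,0,0,4, 0,0,-4,0,0,0,4, 0,0,-1.6,0,0,0,4, 0,0,-1,0,0,0,4, 0,0,0,0,0,0,1, 0,0,0,0,0,0,1, 0,0,0,0,0,0,1, 0,0,0,0,0,0,1]'; python3 -m inch '[0,0,4,0,0,0,1, 0,0,4,0,0,0,1, 3.7,-1.88,0,0,0,-0.156,1, 3.7,-1.88,0,0,0,-0.156,1, 3.7,-1.88,0,0,0,-0.156,1, 3.7,-1.88,0,0,0,-0.156,1, 0,0,0,0,0,0,1, 0,0,0,0,0,0,1]'
python3 - <<'E'
from h import *
d=snap("wrist","w5.png");s=state();print(s["position"],yaw(),s["qpos"][5],pix(d,[*s["position"][:2],.011]))
E
```

```text
clock: 7.28
position: [0.4162, -0.1177, 0.0085]
orientation: [0.866, -0.501, 0.001, -0.0]
wrist_force: [-0.7, 1.9, 4.9]
finger_gap: 0.0148
grasp_force: 41.6
clock: 8.28
position: [0.5629, -0.1929, 0.0867]
orientation: [-0.67, 0.742, 0.001, -0.0]
wrist_force: [0.4, 0.0, -0.1]
finger_gap: 0.0146
grasp_force: 41.0
[ 0.56286157 -0.19273207  0.08721813] 174.2029357545209 -0.10777368798967928 [257.54274511 197.35134286]
```

View pics/w5.png

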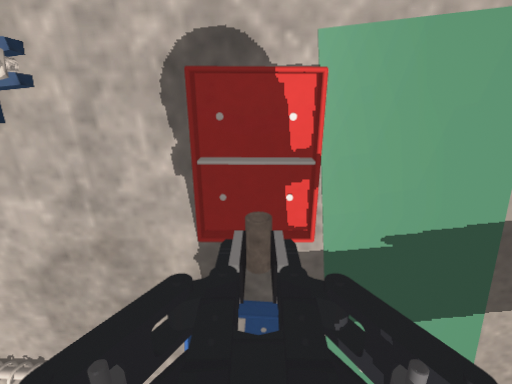

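rusty_short is above the near red bay (its floor point projects to 257,197, mid-bay). I'll place it, then go to the nut.

```bash
python3 -m inch '[0,0,-4,0,0,0,1, 0,0,-2.6,0,0,0,1, 0,0,-1,0,0,0,1, 0,0,0,0,0,0,1, 0,0,0,0,0,0,3.5, 0,0,0,0,0,0,3.5, 0,0,0.5,0,0,0,3.5, 0,0,4,0,0,0,3.5]'; python3 -m inch '[0,0,4,0,0,0,5, -2.08,4.05,0.6,0,0,0,5, -2.08,4.05,0.6,0,0,0,5, -2.08,4.05,0.6,0,0,0,5, -2.08,4.05,0.6,0,0,0,5, -2.08,4.05,0.6,0,0,0,5, 0,0,0,0,0,0,5.5,0,0,0,0,0,0,5.5]'
python3 - <<'E'
from h import *
d=snap("wrist","w6.png");s=state();print(s["position"],yaw(),s["qpos"][5],pix(d,s["position"]));objs(d,0.016)
# metric rectified view of nut top plane z=.016, 0.2mm/px, image right=+x, up=+y
c=np.array([.459,.0095]);a=.04
W=np.array([[c[0]-a,c[1]+a],[c[0]+a,c[1]+a],[c[0]+a,c[1]-a],[c[0]-a,c[1]-a]])
src=np.float32([pix(d,[*w,.016]) for w in W])
M=cv2.getPerspectiveTransform(src,np.float32([[0,0],[400,0],[400,400],[0,400]]))
o=cv2.warpPerspective(d["image"],M,(400,400),flags=cv2.INTER_CUBIC)
im=cv2.resize(d["image"],(400,300));cv2.imwrite("pics/n1.png",cv2.cvtColor(np.vstack([o[:300]*0+im,o])[:600] if 0 else np.hstack([o,np.vstack([im,np.zeros((100,400,3),np.uint8)])]),cv2.COLOR_RGB2BGR))
E
```

```text
clock: 9.32
position: [0.5613, -0.1926, 0.0539]
orientation: [-0.67, 0.742, 0.002, -0.002]
wrist_force: [-0.1, 0.1, 1.0]
finger_gap: 0.0349
grasp_force: 0.0
clock: 10.32
position: [0.4595, 0.0096, 0.1267]
orientation: [-0.67, 0.742, -0.0, 0.0]
wrist_force: [-0.4, -0.3, -0.0]
finger_gap: 0.055
grasp_force: 0.0
[0.45954517 0.00917728 0.12642391] 174.13371645380462 -0.5641993638024005 [257.43810504 240.42870582]
obj 813 [258. 183.] at 0.4587 0.0083 size 0.0356 0.0331 ang of w 84.2 col [118. 114. 106.]
obj 460 [274. 278.] at 0.4527 0.1233 size 0.037 0.0207 ang of w 33.6 col [185. 181. 169.]
```

View pics/n1.png

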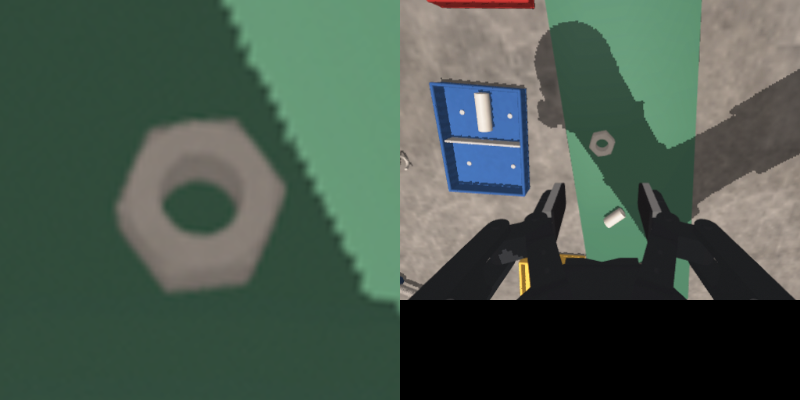

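The nut's corners point along about 6°, 66° and 126°, so I'll close along 155.5°. It is centred at (.459,.0095), right under the TCP. bright_long is confirmed flat. Turn, grip, carry.

```bash
python3 -m inch '[0,0,-5,0,0,-0.16,5.5, 0,0,-4,0,0,-0.16,5.5, 0,0,-2,0,0,0,5.5, 0,0,-1.1,0,0,0,5.5, 0,0,0,0,0,0,2.4, 0,0,0,0,0,0,2.4, 0,0,0,0,0,0,2.4, 0,0,0,0,0,0,2.4]' 50; python3 -m inch '[0,0,4,0,0,0,2.4, 0,0,4,0,0,0,2.4, 2.12,4.65,0,0,0,0.055,2.4, 2.12,4.65,0,0,0,0.055,2.4, 2.12,4.65,0,0,0,0.055,2.4, 2.12,4.65,0,0,0,0.055,2.4, 2.12,4.65,0,0,0,0,2.4, 0,0,0,0,0,0,2.4]'
python3 - <<'E'
from h import *
d=snap("wrist","w7.png");s=state();print(s["position"],yaw(),s["qpos"][5],pix(d,[*s["position"][:2],.011]),s["finger_gap"])
E
```

```text
clock: 11.38
position: [0.4599, 0.0098, 0.0061]
orientation: [-0.543, 0.839, -0.0, 0.001]
wrist_force: [-0.8, 0.7, 2.3]
finger_gap: 0.0283
grasp_force: 51.3
clock: 12.38
position: [0.5655, 0.2446, 0.0836]
orientation: [-0.633, 0.774, 0.0, -0.001]
wrist_force: [0.2, -1.0, -1.3]
finger_gap: 0.0278
grasp_force: 51.0
[0.56510427 0.24318314 0.0840021 ] 168.51570002797348 -0.9316321815020436 [257.46487153 197.05922523] 0.028079380713416206
```

View pics/w7.png

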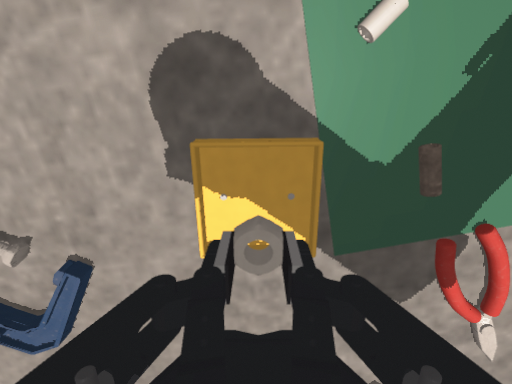

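The nut is held over the yellow tray, mid-floor. I'll place it and go to bright_short.

```bash
python3 -m inch '[0,0,-4,0,0,0,2.4, 0,0,-2.4,0,0,0,2.4, 0,0,-1,0,0,0,2.4, 0,0,0,0,0,0,2.4, 0,0,0,0,0,0,4.5, 0,0,0,0,0,0,4.5, 0,0,0.5,0,0,0,4.5, 0,0,4,0,0,0,4.5]'; python3 -m inch '[0,0,4,0,0,0,4, -2.26,-2.37,0.6,0,0,-0.157,4, -2.26,-2.37,0.6,0,0,-0.157,4, -2.26,-2.37,0.6,0,0,-0.157,4, -2.26,-2.37,0.6,0,0,-0.157,4, -2.26,-2.37,0.6,0,0,-0.157,4, 0,0,0,0,0,0,4,0,0,0,0,0,0,4]'
python3 - <<'E'
from h import *
d=snap("wrist","w8.png");s=state();print(s["position"],yaw(),s["qpos"][5],pix(d,s["position"]));objs(d,0.008)
E
```

```text
clock: 13.42
position: [0.5637, 0.2411, 0.0541]
orientation: [-0.632, 0.775, 0.0, -0.003]
wrist_force: [0.8, 0.7, 0.5]
finger_gap: 0.0453
grasp_force: 0.0
clock: 14.42
position: [0.4526, 0.1239, 0.1268]
orientation: [-0.288, 0.958, 0.0, 0.001]
wrist_force: [0.4, -0.8, -1.1]
finger_gap: 0.0399
grasp_force: 0.0
[0.45262999 0.12395574 0.12640993] 123.52214041539837 -1.684889686983302 [256.64890755 241.73548119]
obj 558 [261. 185.] at 0.4527 0.1283 size 0.0359 0.0175 ang of w 34.3 col [157. 153. 143.]
obj 677 [372. 219.] at 0.4186 0.2506 size 0.017 0.0531 ang of w 1.4 col [132. 120. 105.]
```

View pics/w8.png

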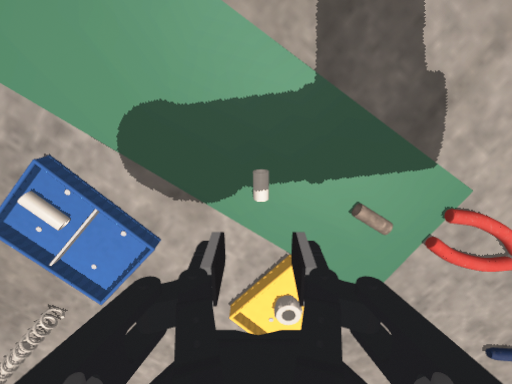

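The nut is in the yellow tray (288,312). bright_short is at (261,185), a few mm toward +y. I'll correct for that, grip, and carry it to the near blue bay.

```bash
python3 -m inch '[0,0.27,-5,0,0,0.01,4, 0,0,-4,0,0,0,4, 0,0,-2,0,0,0,4, 0,0,-0.9,0,0,0,4, 0,0,0,0,0,0,1, 0,0,0,0,0,0,1, 0,0,0,0,0,0,1, 0,0,0,0,0,0,1]' 40; python3 -m inch '[0,0,4,0,0,0,1, 0,0,4,0,0,0,1, 3.22,-2.03,0,0,0,0.16,1, 3.22,-2.03,0,0,0,0.16,1, 3.22,-2.03,0,0,0,0.16,1, 3.22,-2.03,0,0,0,0.16,1, 3.22,-2.03,0,0,0,0.16,1, 0,0,0,0,0,0,1]'
python3 - <<'E'
from h import *
d=snap("wrist","w9.png");s=state();print(s["position"],yaw(),s["qpos"][5],pix(d,[*s["position"][:2],.011]))
E
```

```text
clock: 15.48
position: [0.4528, 0.1266, 0.008]
orientation: [-0.293, 0.956, 0.0, 0.001]
wrist_force: [-1.2, 0.0, 1.4]
finger_gap: 0.0143
grasp_force: 41.6
clock: 16.48
position: [0.6143, 0.0232, 0.0862]
orientation: [-0.641, 0.767, 0.0, -0.001]
wrist_force: [-1.1, 0.1, -1.0]
finger_gap: 0.0146
grasp_force: 41.4
[0.61353463 0.02401658 0.08647021] 169.7177404756114 -0.544188186661088 [258.43488905 198.14243517]
```

View pics/w9.png

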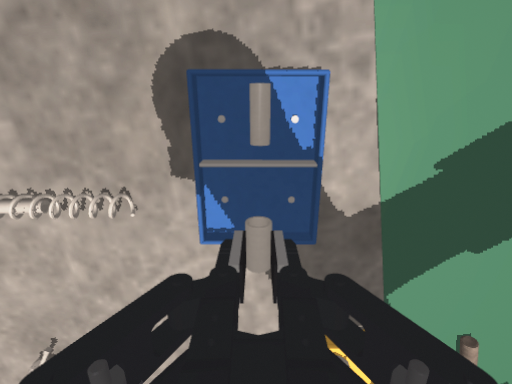

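```bash
python3 -m inch '[0,0,-4,0,0,0,1, 0,0,-2.6,0,0,0,1, 0,0,-1,0,0,0,1, 0,0,0,0,0,0,1, 0,0,0,0,0,0,3.5, 0,0,0,0,0,0,3.5, 0,0,0.5,0,0,0,3.5, 0,0,4,0,0,0,3.5]'; python3 -m inch '[0,0,4,0,0,0,4, -3.25,3.73,0.5,0,0,0.095,4, -3.25,3.73,0.5,0,0,0.095,4, -3.25,3.73,0.5,0,0,0,4, -3.25,3.73,0.5,0,0,0,4, -3.25,3.73,0.5,0,0,0,4, -3.25,3.73,0.5,0,0,0,4, 0,0,0,0,0,0,4]'
python3 - <<'E'
from h import *
d=snap("wrist","w10.png");s=state();print(s["position"],yaw(),s["qpos"][5],pix(d,s["position"]));objs(d,0.008)
E
```

```text
clock: 17.52
position: [0.6113, 0.0244, 0.0538]
orientation: [-0.642, 0.767, 0.002, -0.003]
wrist_force: [0.9, 0.4, 0.2]
finger_gap: 0.035
grasp_force: 0.0
clock: 18.52
position: [0.417, 0.2509, 0.1276]
orientation: [0.713, -0.701, -0.0, -0.001]
wrist_force: [-0.3, -0.4, -0.2]
finger_gap: 0.0402
grasp_force: 0.0
[0.41777958 0.24976195 0.12719227] -179.08653271229392 -0.9385006679418954 [256.54033226 239.32498055]
obj 735 [257. 180.] at 0.4183 0.2497 size 0.0171 0.0475 ang of w 1.5 col [105.  95.  84.]
```

View pics/w10.png

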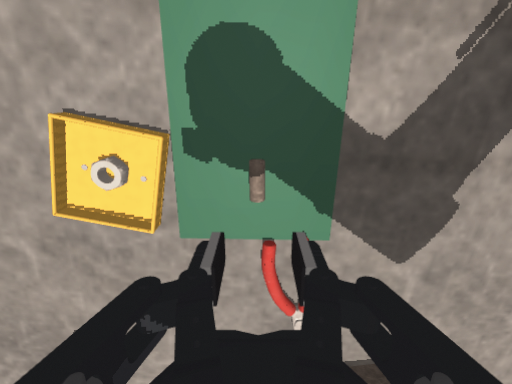

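rusty_long is centred at (257,180) and aligned, and the nut lies flat in its tray. I'll grip it and carry it to the far red bay.

```bash
python3 -m inch '[0.05,-0.15,-5,0,0,0,4, 0,0,-4,0,0,0,4, 0,0,-2,0,0,0,4, 0,0,-1,0,0,0,4, 0,0,0,0,0,0,1, 0,0,0,0,0,0,1, 0,0,0,0,0,0,1, 0,0,0,0,0,0,1]' 40; python3 -m inch '[0,0,4,0,0,0,1, 0,0,4,0,0,0,1, 1.39,-5.11,0,0,0,0,1, 1.39,-5.11,0,0,0,0,1, 1.39,-5.11,0,0,0,0,1, 1.39,-5.11,0,0,0,0,1, 1.39,-5.11,0,0,0,0,1, 0,0,0,0,0,0,1]';  python3 -m inch '[1.39,-5.11,0,0,0,0,1, 1.39,-5.11,0,0,0,0,1, 1.39,-5.11,0,0,0,0,1, 1.39,-5.11,0,0,0,-0.06,1, 1.39,-5.11,0,0,0,-0.06,1, 0,0,0,0,0,0,1]'
python3 - <<'E'
from h import *
d=snap("wrist","w11.png");s=state();print(s["position"],yaw(),s["qpos"][5],pix(d,[*s["position"][:2],.011]))
E
```

```text
clock: 19.58
position: [0.4192, 0.2475, 0.0071]
orientation: [0.712, -0.702, 0.0, -0.001]
wrist_force: [-0.3, 0.0, 1.8]
finger_gap: 0.0148
grasp_force: 42.1
clock: 20.58
position: [0.4885, -0.0113, 0.0862]
orientation: [0.71, -0.704, 0.0, 0.0]
wrist_force: [0.2, -0.3, 0.3]
finger_gap: 0.0144
grasp_force: 41.7
clock: 21.32
position: [0.5579, -0.2659, 0.0851]
orientation: [-0.667, 0.745, 0.001, -0.001]
wrist_force: [-0.7, 0.7, 0.7]
finger_gap: 0.0147
grasp_force: 41.7
[ 0.55780604 -0.26439701  0.08534823] 173.77187897923883 0.010173473425172504 [257.70762639 199.38881054]
```

View pics/w11.png

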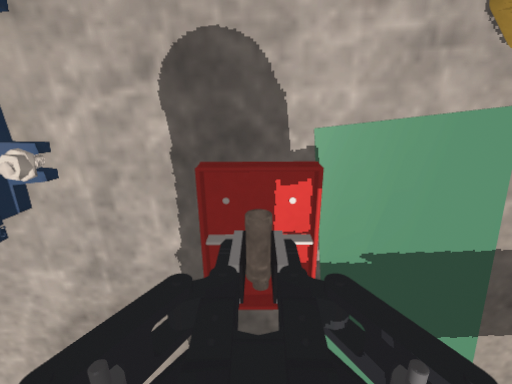

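It is over the far red bay, mid-floor. I'll place it, retreat up, and check with a final picture (top camera).

```bash
python3 -m inch '[0,0,-4,0,0,0,1, 0,0,-2.5,0,0,0,1, 0,0,-1,0,0,0,1, 0,0,0,0,0,0,1, 0,0,0,0,0,0,3.5, 0,0,0,0,0,0,3.5, 0,0,0.5,0,0,0,3.5, 0,0,4,0,0,0,3.5]'; python3 -m inch '[0,0,5,0,0,0,4, -4,1,4,0,0,0,4, -4,1,4,0,0,0,4, -4,1,3,0,0,0,4, -4,1,0,0,0,0,4, -4,1,0,0,0,0,4, 0,0,0,0,0,0,4, 0,0,0,0,0,0,4]'
python3 - <<'E'
from h import *
d=snap("top");w=snap("wrist")
a=cv2.resize(d["image"][110:250,100:420],(800,350),interpolation=cv2.INTER_CUBIC)
b=cv2.resize(w["image"],(333,250));o=np.zeros((600,800,3),np.uint8);o[:350]=a;o[350:,:333]=b
cv2.imwrite("pics/f.png",cv2.cvtColor(o,cv2.COLOR_RGB2BGR))
E
```

```text
clock: 22.38
position: [0.5559, -0.2634, 0.0538]
orientation: [-0.668, 0.744, 0.003, -0.002]
wrist_force: [0.5, -0.0, 0.2]
finger_gap: 0.0353
grasp_force: 0.0
clock: 23.38
position: [0.358, -0.2139, 0.2168]
orientation: [-0.668, 0.744, -0.0, 0.0]
wrist_force: [0.6, -0.5, 0.1]
finger_gap: 0.0401
grasp_force: 0.0
```

View pics/f.png

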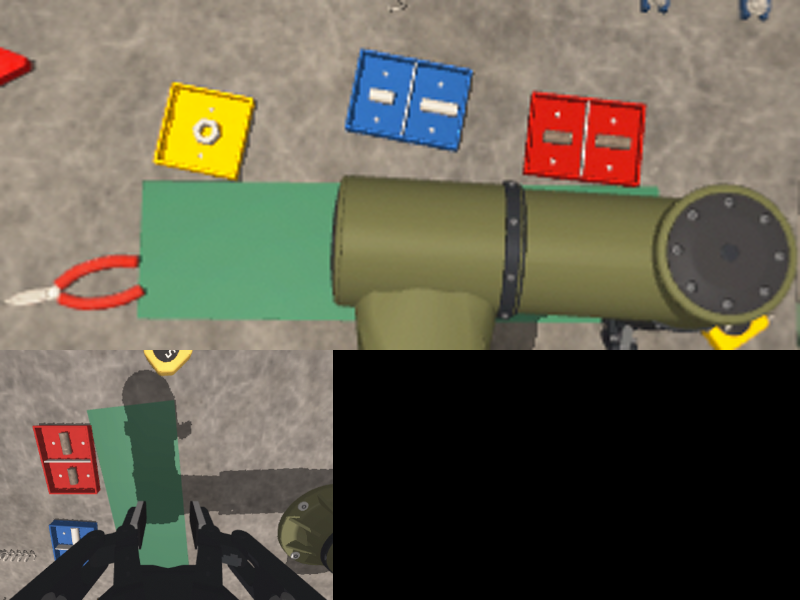

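All five pieces lie flat in the right bays: nut (207,130), bright tubes (381,97 and 438,106), rusty tubes (558,138 and 612,142). The pliers and tape haven't moved, so I'm handing in.

```bash
python3 -c "from station import hand_in;print(hand_in())"
```

```text
the job is handed in; nothing more can be done
None
```

Job handed in at about 23 s on the robot's clock: in the last pictures all five pieces lay flat, one to a bay, in their correct trays, and the pliers and tape measure had not been touched; the hand-in call returned no verdict.

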